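# Load a weld coupon under the spring clip

## Robot

A 7-joint arm with a two-finger parallel gripper is mounted at the origin on the work surface. World frame = base frame: x ahead of the robot, y to its left, z up, the work surface at z = 0. Lengths are in m, angles in rad, forces in N, time in s.
With the tool pointing down it reaches from about 0.4 to 0.875 m from the base axis. Payload 19.3 kg.
Tool frame: the origin (TCP) lies where the fingers leave the gripper's body, on its centre line; the fingertips stand bot.tip_reach ahead of it and the grasp point (between the pads) lies 54 mm ahead of it (bot.tip_reach is the distance from the TCP to the fingertips, in m); z points along the fingers, y is the line along which they close (so a half turn about z gives the same grasp; the last joint's range is limited). The gripper opens to 85 mm and grips with 20 to 120 N. Pads are 22 mm wide; open, the fingers measure 114 mm over their backs; the gripper's body (76 mm by 85 mm) begins 54 mm behind the grasp point. The pads swing forward as they close: fully open they stand 13 mm farther back than shut.
Start: joints at [1.197, 0.521, -0.036, 1.599, 0.021, 1.021, -0.113], TCP at [0.187, -0.596, 0.304] pointing down, gripper open.
Joint ranges: [-2.91, 2.91], [-0.3, 2.13], [-1.5, 1.42], [0.17, 2.43], [-1.26, 4.41], [0.16, 1.93], [-2.52, 2.52]. Speed limits (rad/s): [1.89, 1.89, 2.39, 2.39, 3.01, 3.01, 3.01].

## Interface

Orientations are given as [roll, pitch, yaw] about the fixed x, y, z axes, in that order (R = Rz(yaw) Ry(pitch) Rx(roll)).
In Python, from workcell import bot gives the robot as it stands. The module is installed in compiled form; this text tells all that it offers.
- The arm moves only by the shell command python3 -m jog 'ROWS' [FORCE]. ROWS is JSON, a list that holds one entry, the list of rows, each a list of 7 numbers: the shift along the tool's x, y, z in mm, then the turn, a rotation vector about the tool's x, y, z in rad, then the opening, from 0 (shut) to 1 (fully open). In form: [[[tx, ty, tz, wx, wy, wz, fingers], ...]]. A call has 1 to 5 rows; each row shifts and turns the commanded pose from where the row before left it, along the tool's axes as they then stand; what a row does not reach is not made up. A row lasts 1/10 s, in which the tool goes at most 50 mm and 8.59 degrees, less where a joint would pass 70% of its speed; a pose out of reach is approached as far as the arm can. A call is refused whole if a number of a shift passes 50 or a number of a turn 0.15, either way. A call with a gripper value outside its range is refused whole. The fingers move at their own pace and stop on an object; FORCE is the grip in N (left out, the last holds). Time passes only in rows, so rows that do not move let the fingers close. It gives the time, the measured TCP pose, the force, the opening and the grip force at its end, in the units of the state.
- bot.observe(): the state, without advancing time (a new reading comes with each control period).
- bot.grab_frame(name): name is "side" or "top"; returns a dict with "img" (480x640x3 uint8, red, green, blue), "intrinsics" (3x3 intrinsics, pixels), "R" (3x3) and "t" (3): a world point X has camera coordinates R X + t. Camera axes: x right, y down, z forward; pixel columns grow to the right and rows downward; lengths in m; the calibration is good to about 2 mm. A picture is of the moment at which its call begins. There is no depth.
- bot.job_done(): hands the job in; it is judged then, once.
Trained networks look in a picture, given as the dict that the camera call returned (one of the last four; its "shot" number tells which), for a name from the list of things; names that differ only in an ending like _2 or _b are one class to them, and where a whole thing is asked for, a point or a joint stands for the part that bears it (a point fixed in the world has none). Each returns a list of dicts, best first, with "conf" (0 to 1); they miss things now and then, are a little off and sometimes report something else, mostly with a low value. They report only what shows in the picture. A call takes as long as a camera call. They do not tell look-alikes from the thing itself.
- bot.trace(query, picture): "region" (480x640 bool, what is visible of it).
- bot.spot_point(query, picture): "xyz" ([x, y, z] in m, in world coordinates, good to about 4 mm: a listed point, or the origin of a listed thing).
The state is a dict: "clock": time; "qpos": joint angles; "qd": joint speeds; "joint_efforts": joint torques, N m; "position": TCP position; "tool_rot": TCP orientation; "force": force on the tool from outside, world axes, zero at the start; "moment": the same for the moment, N m; "grip_width": finger opening in m; "finger_force": force on a finger pad.
Only numpy, scipy, OpenCV 4.12 (cv2) and the standard library are available. Lean on these libraries where they do the work, as an engineer would, in place of code of your own. Each camera call takes 0.05 s, during which the arm holds its last target. There are 200 camera calls.

## Task

Load the welded test coupon into its holder: with one fingertip press the red paddle down and keep it down so that the spring clip stands open, and meanwhile with the other fingertip push the coupon along the lane, under the raised clip, until it is right up against the end stop. Then let the paddle up so that the clip holds the coupon down. Do not pick anything up, and leave everything else on the bench where it is.

Things in the scene. Friction and masses are not known exactly. Their poses are not given: they have to be found in the camera images.
- holder: the coupon holder, fixed to the table: grey base plate 205 (x) x 150 (y) x 6 with a raised dark lane, blue rails either side, in which a plate slides. Origin on the table, on the lane's centre line; x along the lane towards its end stop, y from the lane towards the red paddle, z up. Lane floor 12 above the table, from x = -115 to the stop; rails 43 apart inside, tops 17 above the table.
- stop (a point): foot of the lane's blue end stop, on the lane floor and centre line: holder x = 78, y = 0, z = 12. The stop is 16 taller than the floor.
- rod (a point): middle of the clip's steel hinge rod, 11 thick, 180 long along holder x, at y = 34 beside the lane; its top is 25.5 above the table. Two blue lugs 26 high stand at its ends (holder x = -111 and 78).
- clip (a joint): angle of the spring clip on its rod: 0 closed, 0.36 with the paddle pressed level, 0.46 at its hard stop. Pressing the red paddle down opens it and lifts the brass nose over the lane; let go, it springs shut. Spring: 0.10 N m closed, 0.26 N m at 0.36 (about 8 N at the middle of the paddle). The nose clears the coupon above 0.24 and rests on a coupon beneath it at about 0.21.
- paddle (a point): middle of the top of the clip's red paddle, a plate at holder x = -105 to 10, y = 40 to 94. Closed, it slopes up away from the rod and this point is 28 above the table; at 0.36 it is level, top 16 above the table (4 above the lane floor, 6 below the coupon's top), this point at y = 68. A fingertip can slide along it in x while pressing it.
- nose (a point): underside of the clip's brass nose, a bar 8 thick and 16 long (holder x = 50 to 66), 5 to the -y side of the lane's centre line. Closed, it is 14 above the table, too low for the coupon; at 0.36, 28. Its steel arm arches over the lane from the rod at the same x, up to 35 above the table (50 when open).
- coupon: the welded test coupon, a bright steel plate 80 (x) x 40 (y) x 10 thick with a coppery weld bead across its top, about 0.25 kg, flat in the lane short of the clip, its x along the lane. Origin at the centre of its underside. Against the stop, its origin is at holder x = 38, y = 0 (within 1.5), z = 12.
- spare_plate: a spare plate, 80 x 40 x 10, dark and without a weld, lying flat on the table to the -y side of the holder; leave alone. Origin at its underside.
- tip_box: a small open yellow box, 45 x 40 x 30 high, on the table to the +y side of the holder; leave alone. Origin at its underside.
- brush: a wire brush with a wooden handle, lying on the table on the robot's left; leave alone. Origin at its underside.
- hammer: a hammer with an orange handle, lying on the table on the robot's right; leave alone. Origin at its underside.
- paste_tin: a closed tin with a blue band, 64 across, 60 high, standing; leave alone. Origin at its underside.
- tube_offcut: a bar offcut of bright steel, 110 x 30 x 30, lying flat; leave alone. Origin at its underside.
- angle_piece: a piece of dark steel angle, 90 long, 35 high, on the table beyond the holder's stop; leave alone. Origin at its underside.
Mind the look-alikes: they are no part of the job. Leave any blue look-alike of the coupon alone.

How it is judged:
On the way, in this order (a step that is already met when the one before it is completed fails the run):
1. a fingertip holds the paddle down and the clip open while the coupon is still short of the clip (value of joint clip above 0.24 rad and contact force between the fingers and clip above 1 N and x of coupon in the frame of holder below 0.016 m), for 0.2 s.
2. the coupon is pushed home against the end stop with the clip still held open by a fingertip (x of coupon in the frame of holder between 0.0345 and 0.041 m and value of joint clip above 0.23 rad and contact force between the fingers and clip above 0.5 N), for 0.1 s.
At the end, for the whole second after the job is handed in: The coupon lies flat on the lane's floor within 3.5 mm of the end stop, straight in the lane and at rest, and the released clip rests on it (angle 0.15 to 0.26 rad) and presses it down with more than 1.5 N (x of coupon in the frame of holder between 0.0345 and 0.041 m and y of coupon in the frame of holder between -0.004 and 0.004 m and z of coupon in the frame of holder between 0.01 and 0.014 m and angle between the x axis of coupon and the x axis of holder, either way round below 0.08 rad and angle between coupon's own z axis and vertical below 0.05 rad and linear speed of coupon below 0.01 m/s and value of joint clip between 0.15 and 0.26 rad and velocity of joint clip below 0.05 rad/s and contact force between clip and coupon above 1.5 N); the robot touches nothing.
It fails at once if the coupon is lifted 8 mm off the lane's floor, or tipped by more than 0.2 rad (z of coupon in the frame of holder above 0.02 m or angle between coupon's own z axis and vertical above 0.2 rad).
It fails at once if something else on the bench is moved by more than 15 mm (distance of any of spare_plate, tip_box, brush, hammer, paste_tin, tube_offcut, angle_piece from where it was at the start of the episode above 0.015 m).
It also fails if it takes over 35 s, if anything falls off the work surface, if the arm or the gripper's body presses on something with over 40 N, if the wrist force passes 120 N, or if a joint passes its speed limit or range.

## Working session

There is one attempt and no reset: what is moved stays moved. The work goes in short steps, Python scripts to look and compute and a shell command to move; the robot and the scene stay as the last step left them, time stands still between calls to the robot, and variables do not carry over. Pictures are saved under pics/ and viewed, at most 10 in all, crops included, and the job is handed in when it is done.

```bash
mkdir -p pics
python3 - <<'E'
from workcell import bot
import cv2,numpy as np
print(bot.observe(),bot.tip_reach)
for n in("top","side"):
    p=bot.grab_frame(n); cv2.imwrite(f"pics/{n}0.png",p["img"][:,:,::-1])
    print(n,p["intrinsics"],p["R"],p["t"])
    for q in("holder","stop","rod","paddle","nose","coupon","spare_plate","tip_box"):
        print(q,[(np.round(d["xyz"],4).tolist(),round(d["conf"],2)) for d in bot.spot_point(q,p)][:3])
E
```

```text
{'clock': 0.0, 'qpos': array([ 1.19678804,  0.52201693, -0.03634165,  1.600003  ,  0.02119588,
        1.02111871, -0.11279213]), 'qd': array([-0.00032787,  0.00193226, -0.00031542, -0.00158144,  0.00177264,
        0.00012763, -0.00034237]), 'joint_efforts': array([-2.62608344e-03, -9.27158260e+01,  1.97912559e+00, -3.69948184e+01,
        1.78038608e-02,  8.03728122e-03,  1.08249940e-04]), 'position': array([ 0.18687268, -0.59613571,  0.3033255 ]), 'tool_rot': array([-3.14043382e+00,  7.32275883e-05,  3.03816336e-01]), 'force': array([ 0.08510331, -0.61001255, -0.42749792]), 'moment': array([ 0.01329457,  0.02467981, -0.05950701]), 'finger_force': 0.0, 'grip_width': 0.08541492709700083} 0.0726
top [[547.08271672   0.         322.36184158]
 [  0.         547.08271672 233.49540962]
 [  0.           0.           1.        ]] [[ 1.86879377e-02 -9.99825165e-01 -6.32973193e-04]
 [-9.86037036e-01 -1.83254362e-02 -1.65514780e-01]
 [ 1.65474243e-01  3.71726491e-03 -9.86207106e-01]] [0.00878884 0.54953191 1.22656446]
holder [([0.5306, -0.0183, -0.0004], 0.87), ([0.5204, 0.0653, 0.0269], 0.27
[... 427 characters left out ...]
2.01378115 241.5600089 ]
 [  0.           0.           1.        ]] [[-8.98065431e-01 -4.39861878e-01  1.01146607e-04]
 [-3.00093459e-01  6.12532274e-01 -7.31264746e-01]
 [ 3.21593529e-01 -6.56753943e-01 -6.82093733e-01]] [0.51193704 0.21413291 0.87503795]
holder [([0.5298, -0.0158, -0.0017], 0.94)]
stop [([0.6008, -0.0532, 0.0132], 0.85)]
rod [([0.5356, 0.0221, 0.0202], 0.63)]
paddle [([0.5255, 0.0656, 0.0267], 0.61)]
nose [([0.5794, -0.0456, 0.0141], 0.9), ([0.5997, -0.0498, 0.014], 0.22)]
coupon [([0.4405, -0.2311, 0.0011], 0.79), ([0.5264, -0.0112, 0.0136], 0.72), ([0.6351, -0.4121, -0.0022], 0.33)]
spare_plate [([0.478, -0.098, -0.0021], 0.6)]
tip_box [([0.5667, 0.1389, -0.0006], 0.73)]
```

View pics/top0.png

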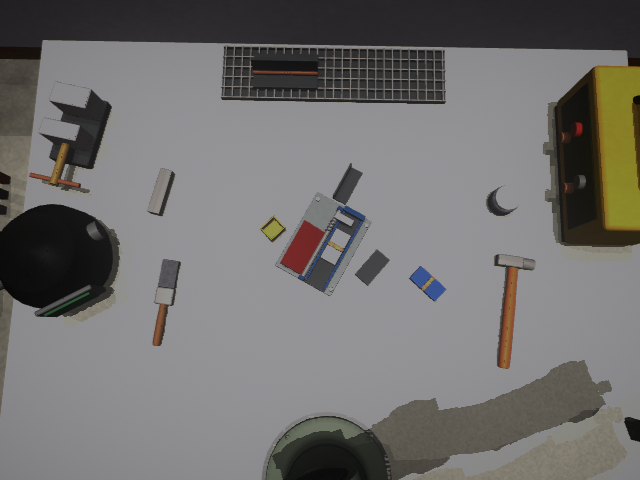

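View pics/side0.png

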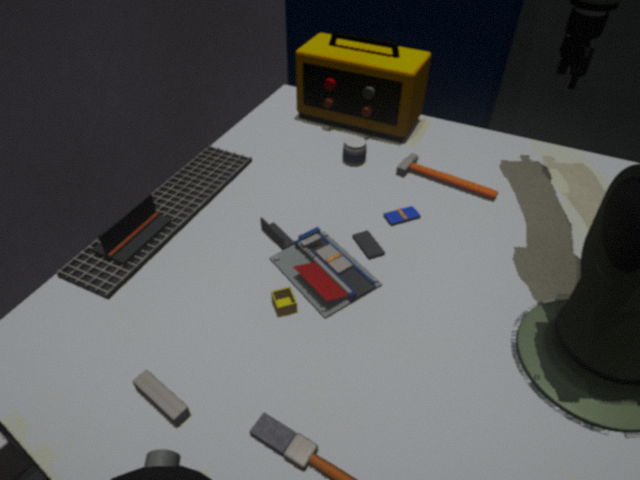

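The top view shows the holder around (325,243), with its stop at upper right (352,213) and the red paddle at (303,247). The coupon is in the lane at about (335,245), and the blue look-alike at (428,283) is off to the side. Next I fit the holder pose to the detected points.

```bash
cat > h.py <<'E'
from workcell import bot
import numpy as np
def fit(n=2):
    L=dict(holder=(0,0),stop=(78,0),rod=(-16.5,34),paddle=(-47.5,67),nose=(58,-5)); A=[];B=[];C=[]
    for i in range(n):
        for c in("top","side"):
            p=bot.grab_frame(c)
            for q in L:
                d=bot.spot_point(q,p)
                if d and d[0]["conf"]>.5: A.append(L[q]);B.append(d[0]["xyz"][:2])
            C+=[d["xyz"] for d in bot.spot_point("coupon",p) if abs(d["xyz"][1])<.1]
    A=np.array(A)/1e3;B=np.array(B);a=A@[1,1j];b=B@[1,1j]
    k=np.vdot(a-a.mean(),b-b.mean());psi=np.angle(k);o=b.mean()-a.mean()*np.exp(1j*psi)
    print("resid mm",np.round(1e3*abs(o+a*np.exp(1j*psi)-b),1))
    c=np.array(C);cc=((c[:,:2]@[1,1j])-o)*np.exp(-1j*psi)
    print("coupon in holder mm",np.round(1e3*cc,1))
    print("origin",o,"psi",psi); return o,psi
def go(hx,hy,z,o,psi):
    s=bot.observe();t=o+(hx+1j*hy)/1e3*np.exp(1j*psi);yaw=s["tool_rot"][2]
    w=t-complex(*s["position"][:2]);l=w*np.exp(-1j*yaw)*1e3
    print("tool dx,dy,dz",round(l.real,1),round(-l.imag,1),round((s["position"][2]-z)*1e3,1),"wz",-(psi-yaw),"width",s["grip_width"],"F",s["force"],"t",s["clock"])
E
python3 - <<'E'
from h import *
o,p=fit(); go(-70,34,.15,o,p)
E
```

```text
resid mm [1.6 3.6 4.4 1.5 1.6 3.2 2.5 1.5 3.7 2.8 3.5 6.  5.2 2.3 1.6 0.5 2.9 3.6
 4.1 0.9]
coupon in holder mm [-7.2+1.4j 57.1-5.2j -9.6+2.4j 60.3-7.4j -9.6-2.7j -5.9+1.6j]
origin (0.5309719976397015-0.01641688894188958j) psi -0.49857882347396004
tool dx,dy,dz 477.5 -524.5 153.9 wz 0.8022967656205524 width 0.08521838060961988 F [ 0.00907901 -0.04051229 -0.5201542 ] t 2.3
```

```bash
python3 -m jog '[[[30,-33,2,0,0,0,0.65],[30,-33,2,0,0,0,0.65],[30,-33,2,0,0,0,0.65],[30,-33,2,0,0,0,0.65],[30,-33,2,0,0,0,0.65]]]' 20
python3 -m jog '[[[30,-33,2,0,0,0,0.65],[30,-33,2,0,0,0,0.65],[30,-33,2,0,0,0,0.65],[30,-33,2,0,0,0,0.65],[30,-33,2,0,0,0,0.65]]]'
python3 -m jog '[[[30,-33,2,0,0,0,0.65],[30,-33,2,0,0,0,0.65],[30,-33,2,0,0,0,0.65],[30,-33,2,0,0,0,0.65],[30,-33,2,0,0,0,0.65]]]'
python3 -m jog '[[[0,0,20,0,0,0.134,0.65],[0,0,20,0,0,0.134,0.65],[0,0,20,0,0,0.134,0.65],[0,0,20,0,0,0.134,0.65],[0,0,20,0,0,0.134,0.65]]]'
python3 -c "
from h import *
o,p=0.53097-0.01642j,-0.4986
go(-70,34,.13,o,p);print(bot.observe()['qpos'],bot.tip_reach)"
```

```text
clock: 2.8
position: [0.2812, -0.3924, 0.294]
tool_rot: [3.141, -0.0, 0.304]
force: [1.1, 0.4, 0.8]
grip_width: 0.056
finger_force: 0.0
clock: 3.3
position: [0.375, -0.1901, 0.2841]
tool_rot: [3.141, -0.0, 0.304]
force: [1.6, -0.2, 0.4]
grip_width: 0.0554
finger_force: 0.0
clock: 3.8
position: [0.4688, 0.0123, 0.2741]
tool_rot: [3.141, -0.001, 0.304]
force: [1.2, -1.1, -0.2]
grip_width: 0.0554
finger_force: 0.0
clock: 4.3
position: [0.4684, 0.0105, 0.1733]
tool_rot: [-3.142, -0.001, -0.372]
force: [0.7, 0.6, 0.4]
grip_width: 0.0555
finger_force: 0.0
tool dx,dy,dz 3.0 -40.2 43.3 wz 0.12684010397905948 width 0.05546152821972115 F [0.707695   0.60767735 0.39522087] t 4.3
[-0.04861149  0.48628966 -0.12935045  2.10788007  0.1154167   0.55340954
 -2.20394449] 0.0726
```

```bash
python3 -m jog '[[[1,-13,14,0,0,0,0.65],[1,-13,14,0,0,0,0.65],[1,-14,15,0,0,0,0.65],[0,0,0,0,0,0.127,0.65],[0,0,0,0,0,0,0.65]]]'
python3 - <<'E'
from h import *
import cv2
o,p=0.53097-0.01642j,-0.4986
go(-70,34,.115,o,p);print(bot.observe()['qpos'])
for n in("top","side"):
    f=bot.grab_frame(n);i=f["img"][:,:,::-1]
    i=i[170:320,240:400] if n=="top" else i[200:340,220:420]
    cv2.imwrite(f"pics/{n}1.png",cv2.resize(i,None,fx=4,fy=4,interpolation=cv2.INTER_CUBIC))
E
```

```text
clock: 4.8
position: [0.4854, 0.0472, 0.1305]
tool_rot: [3.141, 0.0, -0.495]
force: [-0.2, 0.2, 0.4]
grip_width: 0.0552
finger_force: 0.0
tool dx,dy,dz 0.5 0.0 15.5 wz 0.0034915550421562025 width 0.05520933661833259 F [-0.18713174  0.24076753  0.40585883] t 4.8
[-0.16046989  0.58728074 -0.07656192  2.08106651  0.09266161  0.47699431
 -2.37254242]
```

View pics/side1.png

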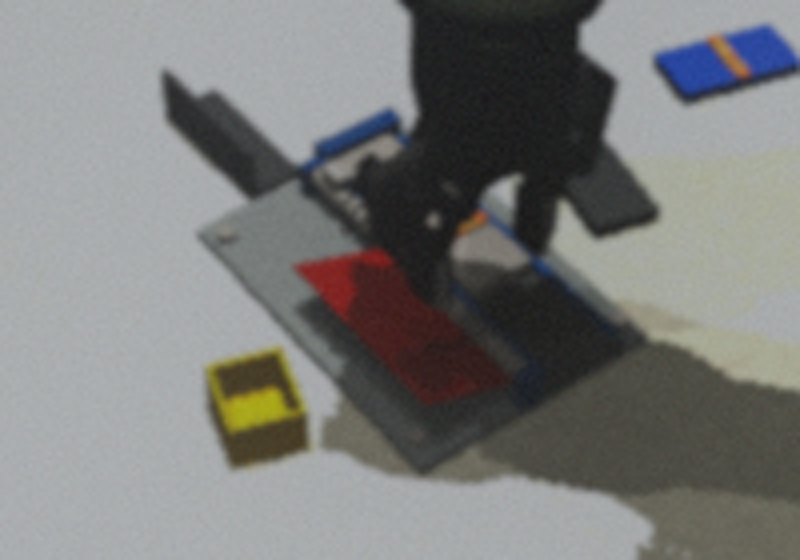

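View pics/top1.png

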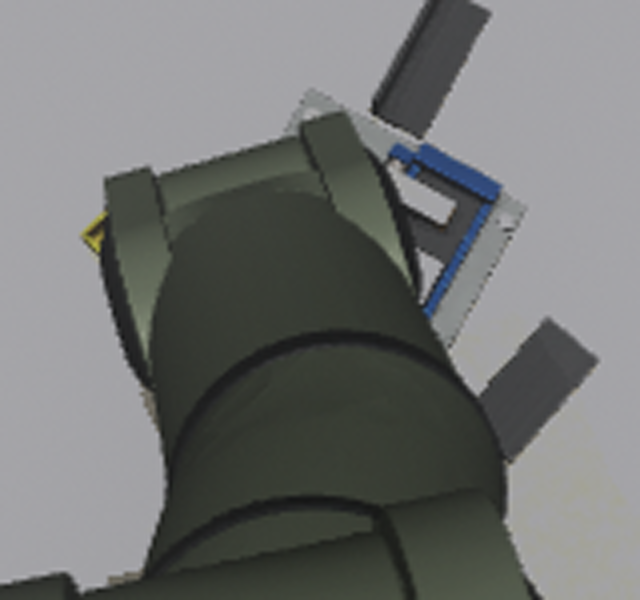

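The side crop shows the two fingertips at about crop (535,250) and (435,300), one on the lane side and one on the paddle side. I'll check these against the projection.

Run:
```python
from h import *
o,p=0.53097-0.01642j,-0.4986
f=bot.grab_frame("side")
for hy in(0,69):
  for z in(.055,.060,.065):
    t=o+(-70+1j*hy)/1e3*np.exp(1j*p);c=f["R"]@[t.real,t.imag,z]+f["t"];u=f["intrinsics"]@c/c[2]
    print(hy,z,(u[:2]-[220,200])*4)
```

```text
0 0.055 [534.35602526 251.99416417]
0 0.06 [534.92910141 245.05592968]
0 0.065 [535.50620534 238.06893075]
69 0.055 [424.92129216 309.98210302]
69 0.06 [425.11700714 303.03884524]
69 0.065 [425.31414033 296.04527455]
```

The projected tips match the picture, so the fit holds and I can descend.

```bash
python3 -m jog '[[[0,0,10,0,0,0,0.65],[0,0,10,0,0,0,0.65],[0,0,6,0,0,0,0.65],[0,0,0,0,0,0,0.65]]]'
python3 -m jog '[[[0,0,3,0,0,0,0.65],[0,0,3,0,0,0,0.65],[0,0,0,0,0,0,0.65]]]'
python3 -m jog '[[[0,0,3,0,0,0,0.65],[0,0,1,0,0,0,0.65],[0,0,0,0,0,0,0.65]]]'
```

```text
clock: 5.35
position: [0.4849, 0.0467, 0.1038]
tool_rot: [3.14, 0.001, -0.493]
force: [-1.2, -0.0, -0.9]
grip_width: 0.0554
finger_force: 0.0
clock: 5.65
position: [0.4853, 0.0468, 0.0987]
tool_rot: [3.141, 0.0, -0.493]
force: [-0.1, 0.7, -0.1]
grip_width: 0.0554
finger_force: 0.0
clock: 5.95
position: [0.4857, 0.047, 0.095]
tool_rot: [-3.141, -0.0, -0.493]
force: [1.8, -0.2, 3.8]
grip_width: 0.0555
finger_force: 1.5
```

```bash
python3 -m jog '[[[0,0,3,0,0,0,0.65],[0,0,2,0,0,0,0.65],[0,0,0,0,0,0,0.65]]]'
python3 -m jog '[[[0,0,3,0,0,0,0.65],[0,0,0,0,0,0,0.65]]]'
python3 - <<'E'
from h import *
import cv2
f=bot.grab_frame("side");i=f["img"][200:340,220:420,::-1]
cv2.imwrite("pics/side2.png",cv2.resize(i,None,fx=4,fy=4,interpolation=cv2.INTER_CUBIC))
go(-70,34,.0855,0.53097-0.01642j,-0.4986)
E
```

```text
clock: 6.25
position: [0.4857, 0.047, 0.0898]
tool_rot: [-3.141, -0.0, -0.493]
force: [0.7, 2.1, 5.1]
grip_width: 0.0555
finger_force: 2.4
clock: 6.45
position: [0.4857, 0.047, 0.0868]
tool_rot: [-3.141, -0.0, -0.493]
force: [1.0, 2.2, 6.9]
grip_width: 0.0554
finger_force: 3.0
tool dx,dy,dz 0.1 0.1 1.4 wz 0.005462693310448519 width 0.0555004725241492 F [1.11882623 2.02556048 6.30289239] t 6.5
```

View pics/side2.png

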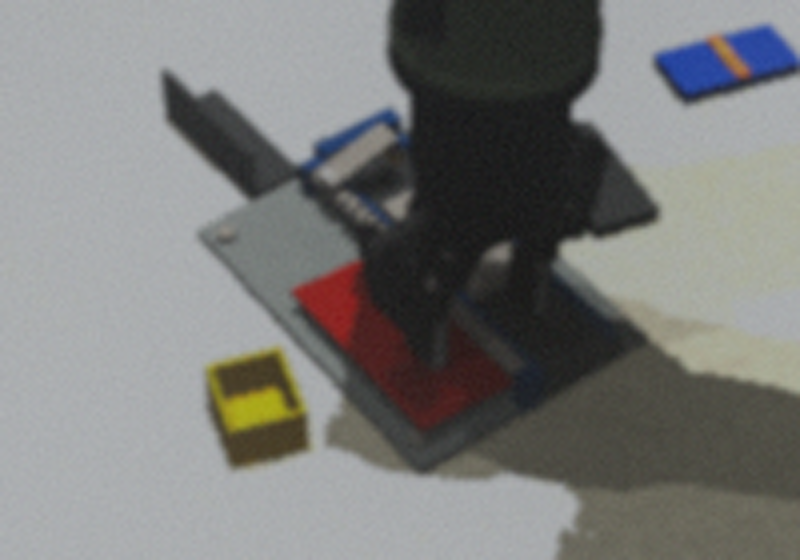

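The side crop shows the paddle pressed nearly level by one finger at (435,350). The other finger is in the lane behind the coupon at (540,300), and the arm is raised. Now I push.

```bash
python3 -m jog '[[[0,0,1.5,0,0,0,0.65],[0,0,0,0,0,0,0.65],[4,0,0,0,0,0,0.65],[4,0,0,0,0,0,0.65]]]'
python3 -m jog '[[[5,0,0,0,0,0,0.65],[5,0,0,0,0,0,0.65],[5,0,0,0,0,0,0.65],[5,0,0,0,0,0,0.65]]]'
python3 -m jog '[[[5,0,0,0,0,0,0.65],[5,0,0,0,0,0,0.65],[5,0,0,0,0,0,0.65],[4,0,0,0,0,0,0.65]]]'
python3 - <<'E'
from h import *
import cv2
f=bot.grab_frame("side");i=f["img"][200:340,220:420,::-1]
cv2.imwrite("pics/side3.png",cv2.resize(i,None,fx=4,fy=4,interpolation=cv2.INTER_CUBIC))
go(-13,34,.0855,0.53097-0.01642j,-0.4986)
E
```

```text
clock: 6.9
position: [0.4917, 0.0432, 0.0853]
tool_rot: [3.141, 0.002, -0.493]
force: [-4.6, 2.2, 7.1]
grip_width: 0.0558
finger_force: 3.7
clock: 7.3
position: [0.509, 0.0337, 0.0851]
tool_rot: [3.14, 0.002, -0.493]
force: [-6.8, 4.0, 9.5]
grip_width: 0.0558
finger_force: 5.1
clock: 7.7
position: [0.5257, 0.0247, 0.0851]
tool_rot: [3.14, 0.002, -0.493]
force: [-6.7, 5.0, 9.0]
grip_width: 0.0554
finger_force: 5.2
tool dx,dy,dz 10.7 -0.3 -0.3 wz 0.005488107954545296 width 0.05571712296911709 F [-5.92110828  2.36109988  8.34914342] t 7.75
```

View pics/side3.png

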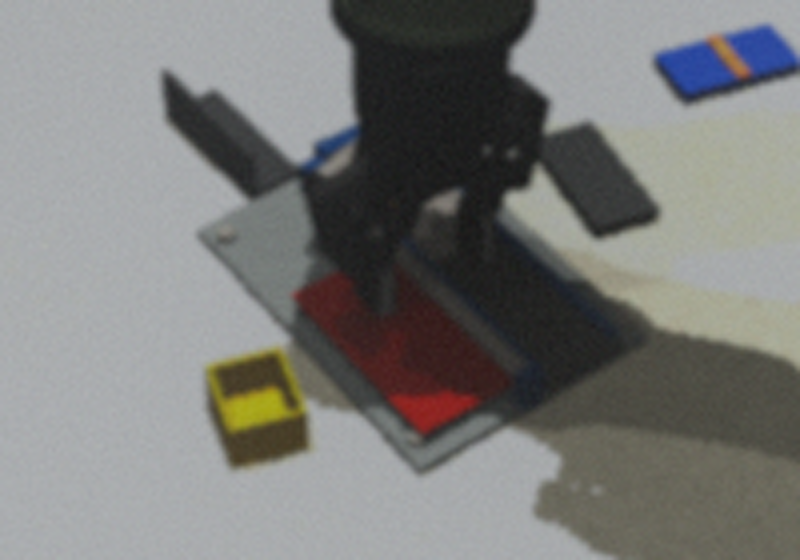

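The coupon is being pushed: the lane finger at (480,250) is against its rear edge. About 11 mm remain, so I go on slowly until the force rises.

```bash
python3 -m jog '[[[3,0,0,0,0,0,0.65],[3,0,0,0,0,0,0.65],[1,0,0,0,0,0,0.65],[0,0,0,0,0,0,0.65]]]'
python3 -m jog '[[[1,0,0,0,0,0,0.65],[1,0,0,0,0,0,0.65],[0,0,0,0,0,0,0.65]]]'
```

```text
clock: 8.15
position: [0.532, 0.0214, 0.0852]
tool_rot: [3.14, 0.002, -0.493]
force: [-5.8, 2.1, 8.6]
grip_width: 0.0552
finger_force: 4.7
clock: 8.45
position: [0.5336, 0.0205, 0.0851]
tool_rot: [3.14, 0.002, -0.493]
force: [-6.2, 2.7, 8.7]
grip_width: 0.0556
finger_force: 4.8
```

```bash
python3 -m jog '[[[1,0,0,0,0,0,0.65],[1,0,0,0,0,0,0.65],[0,0,0,0,0,0,0.65]]]'
python3 -m jog '[[[1,0,0,0,0,0,0.65],[0,0,0,0,0,0,0.65]]]'
python3 -m jog '[[[1,0,0,0,0,0,0.65],[0,0,0,0,0,0,0.65]]]'
```

```text
clock: 8.75
position: [0.5352, 0.0197, 0.0851]
tool_rot: [3.14, 0.003, -0.493]
force: [-7.0, 3.9, 8.7]
grip_width: 0.0556
finger_force: 6.4
clock: 8.95
position: [0.5355, 0.0195, 0.085]
tool_rot: [3.14, 0.004, -0.493]
force: [-11.8, 6.2, 12.3]
grip_width: 0.0556
finger_force: 8.5
clock: 9.15
position: [0.5357, 0.0194, 0.0849]
tool_rot: [3.139, 0.005, -0.493]
force: [-15.8, 9.7, 14.8]
grip_width: 0.0553
finger_force: 10.9
```

The force is climbing with no travel, so the coupon is against the stop. I back off slightly and lift.

```bash
python3 -m jog '[[[0,0,0,0,0,0,0.65],[-3,0,0,0,0,0,0.65],[-3,0,0,0,0,0,0.65],[0,0,-2,0,0,0,0.65],[0,0,-3,0,0,0,0.65]]]'
python3 -m jog '[[[0,0,-3,0,0,0,0.65],[0,0,-4,0,0,0,0.65],[0,0,-10,0,0,0,0.65],[0,0,-20,0,0,0,0.65],[0,0,-30,0,0,0,0.65]]]'
python3 -m jog '[[[-30,0,-30,0,0,0,0.65],[-40,0,-20,0,0,0,0.65],[-40,30,-20,0,0,0,0.65],[-10,45,0,0,0,0,0.65],[0,45,0,0,0,0,0.65]]]'
python3 -m jog '[[[0,45,0,0,0,0,0.65],[0,45,0,0,0,0,0.65],[0,45,0,0,0,0,0.65],[0,0,0,0,0,0,0.65],[0,0,0,0,0,0,0.65]]]'
python3 - <<'E'
from h import *
import cv2
for n in("side","top"):
    f=bot.grab_frame(n);i=f["img"][:,:,::-1]
    i=i[170:320,240:440] if n=="top" else i[200:340,220:420]
    cv2.imwrite(f"pics/{n}4.png",cv2.resize(i,None,fx=4,fy=4,interpolation=cv2.INTER_CUBIC))
fit(1)
E
```

```text
clock: 9.65
position: [0.533, 0.021, 0.0904]
tool_rot: [3.141, -0.0, -0.494]
force: [0.8, -1.2, -0.1]
grip_width: 0.0555
finger_force: 0.0
clock: 10.15
position: [0.5322, 0.0212, 0.1576]
tool_rot: [3.14, 0.002, -0.493]
force: [-0.9, 0.7, 0.1]
grip_width: 0.0557
finger_force: 0.0
clock: 10.65
position: [0.3721, -0.027, 0.227]
tool_rot: [-3.141, -0.001, -0.49]
force: [1.3, -1.3, -0.4]
grip_width: 0.0558
finger_force: 0.0
clock: 11.15
position: [0.3097, -0.1466, 0.2264]
tool_rot: [-3.141, -0.001, -0.496]
force: [1.0, 0.2, 0.0]
grip_width: 0.056
finger_force: 0.0
resid mm [1.3 2.8 4.1 1.  1.7 4.  2.9 2.2 4.6 1.1]
coupon in holder mm [39.4-0.5j 38.8+0.8j]
origin (0.5311413224551911-0.01586153007058625j) psi -0.5006558519978854
```

View pics/side4.png

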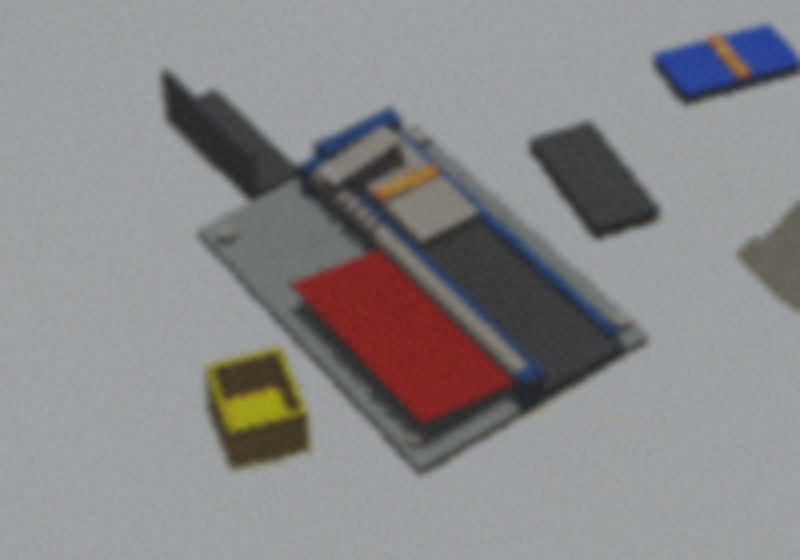

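View pics/top4.png

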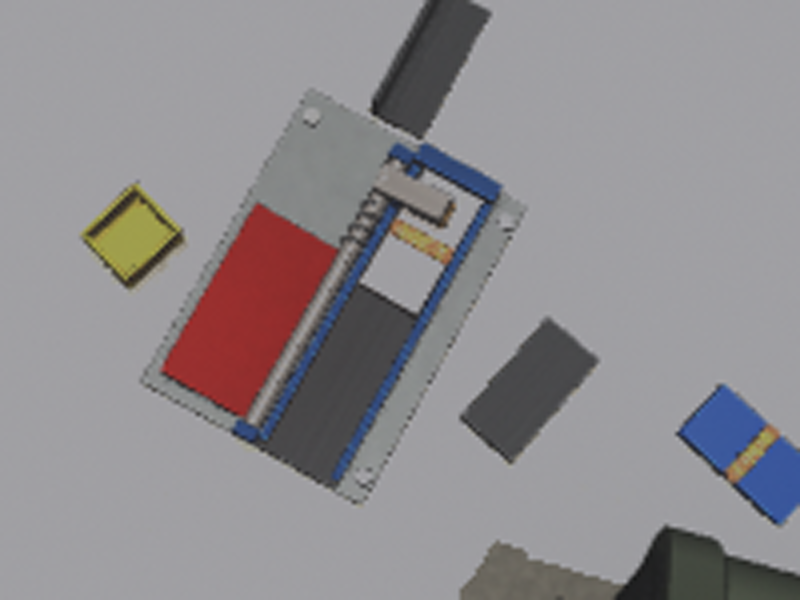

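The top crop shows the coupon under the clip, reaching the blue stop at (460,170), with its rear edge at (390,300). It measures x ≈ 39 mm and is straight in the lane. The neighbouring objects look unmoved, so I hand in the job.

```bash
python3 -c "
from workcell import bot
print(bot.job_done())"
```

```text
the job is handed in; nothing more can be done
None
```

I pushed the coupon up against the end stop with the paddle held down, then released the clip onto it and handed the job in at about 11 s; the cameras put the coupon at holder x ≈ 39 mm, but I got no verdict back.

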